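# Set the icing crimper to the scored lines of a cake

### The job

First fold the half-open lid of the cake carton back until it stands straight up. Then lift the icing crimper out of the tool stand, jaws down, and squeeze it until the gap between its jaw tips equals the spacing of the two rings scored in the icing (14 mm), with one tip over each ring, at any convenient place round the cake, within a centimetre above the icing but never touching it. Finish still holding the crimper there, with that gap steady, ready for the first crimp; leave the other things where they are.

Things in the scene. Friction and masses are not known exactly. Their poses are not given: they have to be found in the camera images.
- carton: Brown cardboard cake carton, open at the top, fixed to the table: 190 x 190 mm, 95 mm high, walls 3 mm. Origin: centre of its underside; z up. Its lid is hinged along the rim of its +y side.
- lid (a joint): Angle of the carton's lid (rad): 0 lies shut over the carton, 1.571 stands straight up, greater leans outwards. Panel 190 x 190 x 3 mm, 45 g, ending in a tuck flap 24 mm long, 150 mm wide, bent 0.35 rad inwards, and 20 mm side flaps turned in. It starts half open (1 to 1.2 rad), leaning over the cake. The stiff crease stays where it is left (0.5 N moves it at the edge).
- lid_hinge (a point): Middle of the lid's hinge line, which runs along the carton's x axis, 95 mm to the carton's +y side and 98 mm above its underside.
- lid_edge (a point): Middle of the free end of the lid's tuck flap, 213 mm from the hinge line; it turns about the hinge with the lid.
- cake: Round iced cake, ivory, fixed in the middle of the carton: 150 mm across, top 85 mm above the table (10 mm below the carton's rim). Origin: on its vertical axis, 3 mm above the table. Two thin dark circles about this axis are scored in the flat top: radius 60 mm and 46 mm, so 14 mm apart.
- cake_top (a point): Centre of the cake's icing surface, on its axis; the level of the icing.
- stand: Beech block 160 (x) x 64 (y) x 35 mm high, fixed to the table. Origin: centre of its underside. The crimper stands in a slot 42 mm along y by 20 mm along x, 28 mm deep, centred at x = -40 mm; a balling tool 135 mm long stands in a round hole at x = +45 mm.
- crimper: Icing crimper: sprung steel tweezers, a strip 16 mm wide bent to a U, 105 mm long, 60 g, standing upright in the stand's slot, bow up and jaws down, with about 2 mm play. Origin: midway between the jaw tips, at their lower edge; z along the tool up to the bow, y the line along which the two arms stand apart and are squeezed. It springs open when let go.
- crimper_grips (a point): Midway between the crimper's two raised, ribbed finger grips (each 18 mm long, 16 mm wide), 54 mm above the jaw tips and 51 mm below the top of the bow. Over the outsides of the grips: 32 mm at rest, about 25 mm when the tip gap is 14 mm. Squeezing them takes about 3.5 N at first, about 10 N at a 14 mm tip gap.
- crimper_left (a joint): Angle by which each arm of the crimper is squeezed in (rad), the same for both arms: 0 at rest, 0.15 at most. The arms pivot at the bow's ends, 95 mm above the jaw tips and 41 mm above the centre of the finger grips. Tip gap in mm = 30 - 190 x angle - 6 x angle^2 (30 at rest, 14 at 0.084).
- tip_left (a point): Lower inner edge of the jaw on the crimper's +y side. The tip gap is the distance between tip_left and tip_right.
- tip_right (a point): Lower inner edge of the jaw on the crimper's -y side.
- balltool: White balling tool standing in the stand, 135 mm long, 12 mm thick; leave alone.
- sprinkles: Glass jar with metal cap, 48 mm across, 75 mm high, on the table; leave alone.
- mug: White mug, 80 mm across, 90 mm high, on the table; leave alone.
- spatula: Flat icing spatula with a dark wooden handle, lying on the table, 200 mm long; leave alone.
Not all that is in view belongs to the job. Leave any yellow look-alike of the crimper alone. What is shaped like the stand but purple is not meant.

How it is judged:
On the way, in this order (a step that is already met when the one before it is completed fails the run):
1. the carton's lid stands straight up, the crimper still in its stand (value of joint lid between 1.43 and 1.71 rad and distance of crimper from where it was at the start of the episode below 0.02 m), for 0.2 s.
2. the crimper is lifted clear of the stand in the gripper (z of tip_left in the frame of stand above 0.04 m and contact force between the fingers and crimper above 1 N), for 0.2 s.
At the end, for the whole second after the job is handed in: For the last second the gripper holds the crimper by itself and still; its tip gap is 14 mm within 3 mm; one tip is over the outer ring and the other over the inner ring, each within 4 mm; both tips are less than 12 mm above the icing and do not touch it; the lid stands upright within 0.14 rad (value of joint lid between 1.43 and 1.71 rad and distance between tip_left and tip_right between 0.011 and 0.017 m and ((horizontal distance between tip_left and cake between 0.056 and 0.064 m and horizontal distance between tip_right and cake between 0.042 and 0.05 m) or (horizontal distance between tip_right and cake between 0.056 and 0.064 m and horizontal distance between tip_left and cake between 0.042 and 0.05 m)) and z of tip_left in the frame of cake_top between 0.0005 and 0.012 m and z of tip_right in the frame of cake_top between 0.0005 and 0.012 m and contact force between the fingers and crimper above 1 N and contact force between crimper and cake below 0.5 N and linear speed of crimper below 0.02 m/s and velocity of joint crimper_left between -0.1 and 0.1 rad/s); the arm keeps its last pose, push and grip.
It fails at once if the icing is touched (contact force between cake and anything else above 2 N).
It fails at once if the balling tool is disturbed (distance of balltool from where it was at the start of the episode above 0.03 m or angle between balltool's own z axis and vertical above 0.5 rad).
It fails at once if the jar of sprinkles is disturbed (distance of sprinkles from where it was at the start of the episode above 0.03 m or angle between sprinkles's own z axis and vertical above 0.5 rad).
It fails at once if the mug is disturbed (distance of mug from where it was at the start of the episode above 0.03 m or angle between mug's own z axis and vertical above 0.5 rad).
It fails at once if the icing spatula is disturbed (distance of spatula from where it was at the start of the episode above 0.03 m or angle between spatula's own z axis and vertical above 0.5 rad).
It also fails if it takes over 54 s, if anything falls off the work surface, if the arm or the gripper's body presses on something with over 40 N, if the wrist force passes 120 N, or if a joint passes its speed limit or range.

### The arm

A 6-joint arm with a two-finger parallel gripper is mounted at the origin on the work surface. World frame = base frame: x ahead of the robot, y to its left, z up, the work surface at z = 0. Lengths are in m, angles in rad, forces in N, time in s.
With the tool pointing down it reaches from about 0.25 to 0.8 m from the base axis. Payload 3.9 kg.
Tool frame: the origin (TCP) lies on the centre line of the jaws, within the pads' length; the fingertips stand env.tcp_to_tips ahead of it and the grasp point (between the pads) is the TCP (env.tcp_to_tips is the distance from the TCP to the fingertips, in m); z points along the fingers, y is the line along which they close (so a half turn about z gives the same grasp; the last joint's range is limited). The gripper opens to 85 mm and grips with 20 to 120 N. Pads are 22 mm wide; open, the fingers measure 114 mm over their backs; the gripper's body (76 mm by 85 mm) begins 54 mm behind the grasp point. The pads swing forward as they close: fully open they stand 13 mm farther back than shut.
Start: joints at [1.145, 0.26, -0.138, 1.173, 0, 1.571], TCP at [0.217, 0.478, 0.25] pointing down, gripper open.
Joint ranges: [-2.78, 2.78], [-0.83, 1.72], [-1.28, 1.37], [-1.9, 2.12], [-1.57, 1.48], [-3.14, 3.14]. Speed limits (rad/s): [2.57, 2.57, 3.14, 3.14, 3.14, 3.14].

### API

Orientations are given as a 3x3 rotation matrix whose columns are the frame's x, y, z axes.
In Python, from bench import env gives the robot as it stands.
- The arm moves only by the tool apply_moves, never from a script. Its argument "plan" is a list of rows, each an object of numbers: "x", "y", "z": the shift along the tool's x, y, z scaled (see below); "spin": the turn about the tool's z scaled (see below). In form: [{"x": .., "y": .., "z": .., "spin": ..}, ...]. A call has 1 to 12 rows; each row is the pose to reach, as a shift and turn from the pose commanded when the call began, along the tool's axes at that moment; what a row does not reach only later rows make up. The controller multiplies each number of a shift by 0.4 m and each number of a turn by 30 degrees. A row lasts 1/12 s, in which the tool goes at most 41.7 mm and 7.16 degrees, less where a joint would pass 70% of its speed; a pose out of reach is approached as far as the arm can. A call with a number of a shift or a turn outside -1 to 1 is refused whole. A call with a gripper value outside its range is refused whole. "claw" is the opening, from 0 (shut) to 1 (fully open), set as the call begins (left out, the last holds). The fingers move at their own pace and stop on an object; "grip_force" is the grip in N (left out, the last holds). Time passes only in rows, so rows that repeat a pose let the fingers close. It gives the time, the measured TCP pose, the force, the opening and the grip force at its end, in the units of the state.
- env.get_obs(): the state, without advancing time (a new reading comes with each control period).
- env.read_camera(name): name is "side" or "top"; returns (picture, depth): 384x512x3 uint8, blue, green, red; 384x512 float32, m along the optical axis (not along the pixel's ray), 0 where there is no reading.
- env.get_calibration(name): a dict with "mtx" (3x3 intrinsics, pixels), "camera_from_world" (4x4, takes a point from world to camera coordinates). Camera axes: x right, y up, looking along -z (the intrinsics and any distortion apply to the point x, -y, -z); pixel columns grow to the right and rows downward; lengths in m; the calibration is good to about 2 mm. A picture is of the moment at which its call begins. get_calibration takes no time and is no camera call.
- env.close_job(): hands the job in; it is judged then, once.
The state is a dict: "t": time; "qpos": joint angles; "qvel": joint speeds; "tau": joint torques, N m; "eef_pos": TCP position; "eef_rot": TCP orientation; "force": force on the tool from outside, world axes, zero at the start; "torque": the same for the moment, N m; "width": finger opening in m; "finger_force": force on a finger pad.
Only numpy, scipy, OpenCV 4.12 (cv2) and the standard library are available. Lean on these libraries where they do the work, as an engineer would, in place of code of your own. Each camera call takes 0.05 s, during which the arm holds its last target. There are 200 camera calls.

## Working session

There is one attempt and no reset: what is moved stays moved. The work goes in short steps, Python scripts to look and compute and a tool call to move; the robot and the scene stay as the last step left them, time stands still between calls to the robot, and variables do not carry over. Pictures are saved under pics/ and viewed, at most 10 in all, crops included, and the job is handed in when it is done.

Besides the shell and the picture viewer there is one more tool, called after "Request:" as name(argument=value, ...) on one line, values as JSON. apply_moves: Moves the arm, as the interface text tells. Shifts and turns lie within -1 to 1; 1 stands for 0.4 m of shift or 30 degrees of turn. Its arguments: {"type":"object","properties":{"plan":{"type":"array","items":{"type":"object","properties":{"x":{"type":"number"},"y":{"type":"number"},"z":{"type":"number"},"spin":{"type":"number"}}}},"claw":{"type":"number"},"grip_force":{"type":"number"}},"required":["plan"]}

```bash
mkdir -p pics; cat > h.py <<'E'
import numpy as np, cv2
from bench import env
def snap(n,f):
    p,d=env.read_camera(n); cv2.imwrite(f'pics/{f}.png',p); np.save(f'pics/{f}.npy',d); return p,d
def w(n,f,u,v,r=1,z=None):
    d=np.load(f'pics/{f}.npy'); c=env.get_calibration(n); K=c['mtx']; T=np.linalg.inv(c['camera_from_world'])
    a=d[int(v)-r:int(v)+r+1,int(u)-r:int(u)+r+1]; a=a[a>0]; dd=np.median(a) if a.size else 1
    q=np.array([(u-K[0,2])/K[0,0],-(v-K[1,2])/K[1,1],-1])
    if z is not None:
        ray=T[:3,:3]@q; dd=(z-T[2,3])/ray[2]
    return (T@np.r_[q*dd,1])[:3]
def px(n,P):
    c=env.get_calibration(n); q=c['camera_from_world']@np.r_[P,1]; K=c['mtx']; 
    return K[0,0]*q[0]/-q[2]+K[0,2], K[1,1]*-q[1]/-q[2]+K[1,2]
E
python3 - <<'E'
from h import *
a,_=snap('top','top0');b,_=snap('side','side0')
cv2.imwrite('pics/both.png',cv2.resize(np.vstack([a,b]),None,fx=.78,fy=.78))
o=env.get_obs();print(o['eef_rot'],env.tcp_to_tips,o['t'],o['width'],o['force'])
for n in('top','side'):
  c=env.get_calibration(n);print(c['mtx'],np.linalg.inv(c['camera_from_world'])[:3].round(3),c.keys())
E
```

```text
[[-9.10700488e-01  4.13066702e-01 -7.22242903e-04]
 [ 4.13067333e-01  9.10699055e-01 -1.61552017e-03]
 [-9.57166003e-06 -1.76958996e-03 -9.99998434e-01]] 0.019 0.1 0.08484669379032912 [ 0.0216002  -0.22841344  0.75550153]
[[369.04813813   0.         251.76673369]
 [  0.         369.04813813 194.18594695]
 [  0.           0.           1.        ]] [[ 0.03   0.996 -0.082  0.466]
 [-0.999  0.027 -0.035 -0.045]
 [-0.033  0.083  0.996  0.959]] dict_keys(['mtx', 'camera_from_world'])
[[377.26499945   0.         255.33177056]
 [  0.         377.26499945 190.186571  ]
 [  0.           0.           1.        ]] [[ 0.759  0.466 -0.455  0.043]
 [-0.651  0.525 -0.549 -0.61 ]
 [-0.017  0.712  0.702  0.85 ]] dict_keys(['mtx', 'camera_from_world'])
```

View pics/top0.png

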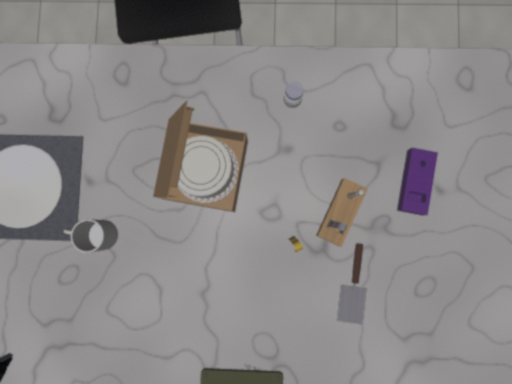

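View pics/side0.png

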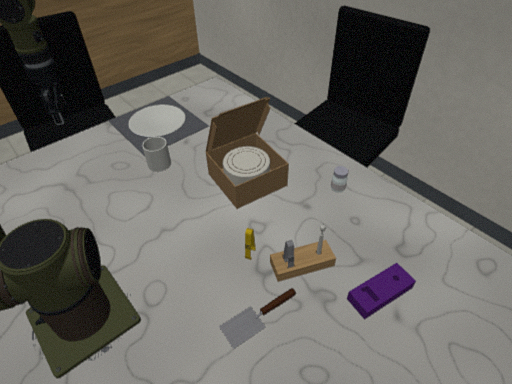

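Top view: the carton is at about (207,167) with its lid on the left (world +y). The beech stand is at (342,212), with the steel crimper at (337,227) and the balling tool at (355,193). The yellow look-alike is at (296,243) and the purple block at (418,182). The grey steel crimper in the beech stand fits the description, so I'll confirm it in an enlarged crop.

```bash
python3 - <<'E'
import cv2,numpy as np
t=cv2.imread('pics/top0.png');s=cv2.imread('pics/side0.png')
r=lambda i,x,y,w,h,k:cv2.resize(i[y:y+h,x:x+w],None,fx=k,fy=k,interpolation=cv2.INTER_CUBIC)
A=r(t,150,95,100,120,4)  # 400x480
B=r(t,310,170,66,80,6)  # 396x480
cv2.imwrite('pics/c1.png',np.hstack([A,B]))
A=r(s,200,95,100,115,4) #400x460
B=r(s,265,220,80,92,5)
cv2.imwrite('pics/c2.png',np.hstack([A,B]))
E
```

```text
(no output)
```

View pics/c1.png

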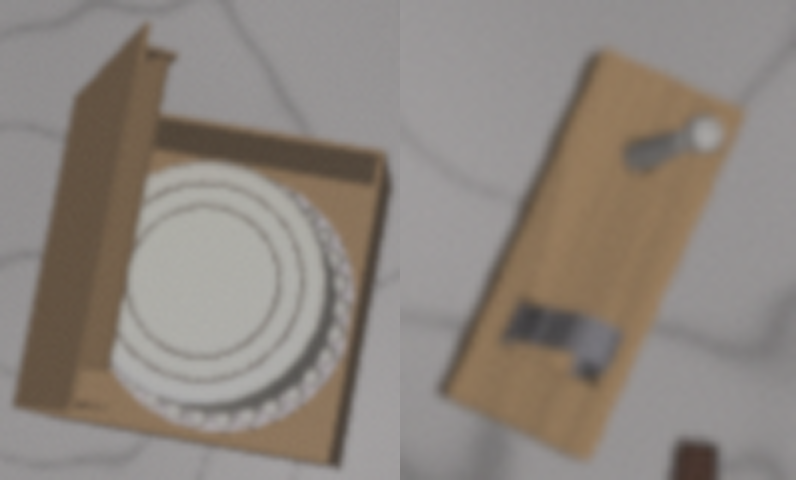

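View pics/c2.png

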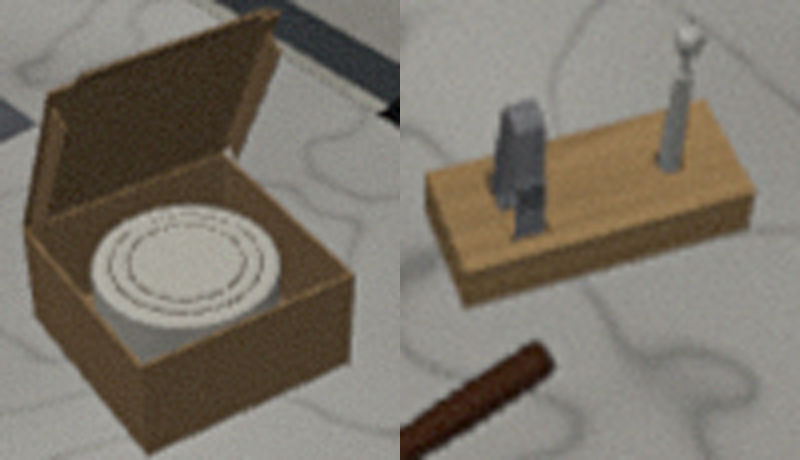

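```bash
python3 - <<'E'
from h import *
from scipy.optimize import least_squares
def fit(obs,x0):
    def P(p,l): c,s=np.cos(p[2]),np.sin(p[2]); return np.array([p[0]+c*l[0]-s*l[1],p[1]+s*l[0]+c*l[1],l[2]])
    f=lambda p:np.concatenate([np.array(px(n,P(p,l)))-uv for n,l,uv in obs])
    r=least_squares(f,x0,loss='soft_l1'); print(r.x.round(4),np.degrees(r.x[2]).round(2)); print(f(r.x).reshape(-1,2).round(1).tolist()); return r.x
h=.095
A=lambda u,v:np.array([u/4+150,v/4+95])-.4
B=lambda u,v:np.array([(u-400)/6+310,v/6+170])-.4
C=lambda u,v:np.array([u/4+200,v/4+95])-.4
D=lambda u,v:np.array([(u-400)/5+265,v/5+220])-.4
c=fit([('top',(h,-h,.095),A(387,155)),('top',(-h,-h,.095),A(338,465)),('top',(0,0,.085),A(207,281)),
 ('side',(-h,h,.095),C(25,228)),('side',(-h,-h,.095),C(150,362)),('side',(h,-h,.095),C(353,275)),('side',(h,h,.095),C(228,153)),('side',(0,0,.085),C(186,263))],[.5,.1,0])
s=fit([('top',(.08,.032,.035),B(603,50)),('top',(.08,-.032,.035),B(743,110)),('top',(-.08,-.032,.035),B(588,462)),
 ('side',(-.08,.032,.035),D(427,178)),('side',(-.08,-.032,.035),D(463,270)),('side',(.08,-.032,.035),D(755,192)),('side',(.08,.032,.035),D(705,100))],[.4,-.3,-.4])
R=lambda p,l:np.array([p[0]+np.cos(p[2])*l[0]-np.sin(p[2])*l[1],p[1]+np.sin(p[2])*l[0]+np.cos(p[2])*l[1],l[2]])
k=R(s,(-.04,0,.112)); print('crimper',k,'bow px',px('top',k),px('side',k)); 
print('ball',R(s,(.045,0,.142)),px('top',R(s,(.045,0,.142))))
for n,uv in (('top',B(585,340)),('side',D(523,105))): print(n,uv,w(n,n+'0',*uv),w(n,n+'0',*uv,z=.112))
print('hinge',R(c,(0,.095,.098)))
for a in(1.,1.1,1.2):
  for sx in(-.095,.095):
    P=R(c,(sx,.095-.19*np.cos(a),.098+.19*np.sin(a)));print(a,sx,P.round(3),px('side',P),px('top',P))
for n,uv in(('side',C(48,95)),('side',C(272,12)),('side',C(150,110)),('side',C(60,180)),('side',C(220,130))):
  print(uv,w(n,n+'0',*uv))
# plane fit of lid inner in carton frame
for u in (70,110,150,190,220):
  for v in (80,110,140):
    q=w('side','side0',*C(u,v)); d=q-R(c,(0,0,0)); ly=-np.sin(c[2])*d[0]+np.cos(c[2])*d[1]; print(round(float(np.arctan2(q[2]-.098,.095-ly)),3),end=' ')
for n in('sprinkles',):print(w('top','top0',293,90),'mug',w('top','top0',95,235))
E
```

```text
[ 0.6055  0.1088 -0.1474] -8.44
[[0.7, -1.2], [-1.4, -0.3], [0.1, 0.1], [-0.4, 0.7], [-1.8, 1.9], [1.1, 0.0], [-0.7, -0.1], [0.4, -0.2]]
[ 0.504  -0.2393 -0.4075] -23.35
[[0.3, -0.3], [0.6, 0.4], [0.3, 0.3], [-0.7, -1.3], [0.3, 0.3], [0.1, -0.4], [-0.4, -0.6]]
crimper [ 0.46724879 -0.22348479  0.112     ] bow px (np.float64(342.48348615079647), np.float64(226.8130667134749)) (np.float64(289.30819136032306), np.float64(241.33083439793475))
ball [ 0.54528895 -0.2571706   0.142     ] (np.float64(361.1056598950187), np.float64(191.7999773446696))
top [340.43333333 226.26666667] [ 0.46835235 -0.21925277  0.11005367] [ 0.46834782 -0.21885433  0.112     ]
side [289.2 240.6] [ 0.53207486 -0.16385288  0.00206618] [ 0.46861873 -0.22170211  0.112     ]
hinge [0.61949623 0.20280563 0.098     ]
1.0 -0.095 [0.51  0.115 0.258] (np.float64(215.9561392865005), np.float64(125.22221350637415)) (np.float64(180.90572408584006), np.float64(199.35174059348284))
1.0 0.095 [0.698 0.087 0.258] (np.float64(273.81900194913294), np.float64(104.27611425305594)) (np.float64(199.38874654754304), np.float64(103.9883
[... 359 characters left out ...]
75] (np.float64(209.60829772305368), np.float64(114.04427871370754)) (np.float64(161.2847119443732), np.float64(195.5968840483506))
1.2 0.095 [0.703 0.121 0.275] (np.float64(267.42750235208825), np.float64(93.970245879212)) (np.float64(180.5740260116228), np.float64(98.21206855088705))
[211.6  118.35] [0.72889156 0.48022764 0.00073408]
[267.6  97.6] [ 1.76216198  1.28965128 -0.67638904]
[237.1 122.1] [0.60952567 0.15138744 0.2043176 ]
[214.6 139.6] [0.54154347 0.1795774  0.15779019]
[254.6 127.1] [0.69169863 0.16876699 0.13861233]
-2.827 1.118 1.102 1.116 1.116 1.091 1.112 1.113 1.066 1.1 1.108 1.059 1.1 1.088 0.962 [ 0.79869917 -0.10771803  0.07391656] mug [0.42703416 0.394567   0.00480518]
```

Request:
apply_moves(plan=[{"x": -0.925,"y": -0.81,"z": -0.085},{"x": -0.925,"y": -0.81,"z": -0.085},{"x": -0.925,"y": -0.81,"z": -0.085},{"x": -0.925,"y": -0.81,"z": -0.085},{"x": -0.925,"y": -0.81,"z": -0.085},{"x": -0.925,"y": -0.81,"z": -0.085},{"x": -0.925,"y": -0.81,"z": -0.085},{"x": -0.925,"y": -0.81,"z": -0.085},{"x": -0.925,"y": -0.81,"z": -0.085},{"x": -0.925,"y": -0.81,"z": -0.085},{"x": -0.925,"y": -0.81,"z": -0.085},{"x": -0.925,"y": -0.81,"z": -0.085}], claw=0)

```text
$.plan[0]: bad value
```

Request:
apply_moves(plan=[{"x": -0.92,"y": -0.81,"z": -0.08,"spin": 0},{"x": -0.92,"y": -0.81,"z": -0.08,"spin": 0},{"x": -0.92,"y": -0.81,"z": -0.08,"spin": 0},{"x": -0.92,"y": -0.81,"z": -0.08,"spin": 0},{"x": -0.92,"y": -0.81,"z": -0.08,"spin": 0},{"x": -0.92,"y": -0.81,"z": -0.08,"spin": 0},{"x": -0.92,"y": -0.81,"z": -0.08,"spin": 0},{"x": -0.92,"y": -0.81,"z": -0.08,"spin": 0},{"x": -0.92,"y": -0.81,"z": -0.08,"spin": 0},{"x": -0.92,"y": -0.81,"z": -0.08,"spin": 0},{"x": -0.92,"y": -0.81,"z": -0.08,"spin": 0},{"x": -0.92,"y": -0.81,"z": -0.08,"spin": 0}], claw=0)

```text
t: 1.1
eef_pos: [0.4186, 0.0283, 0.2823]
eef_rot: [[-0.91, 0.415, 0.0], [0.415, 0.91, -0.001], [-0.0, -0.0, -1.0]]
force: [1.0, 0.6, 0.5]
width: -0.0003
finger_force: 0.0
```

Request:
apply_moves(plan=[{"x": -0.4,"y": 0.19,"z": 0,"spin": 0},{"x": -0.4,"y": 0.19,"z": 0,"spin": 0},{"x": -0.4,"y": 0.19,"z": 0,"spin": 0},{"x": -0.4,"y": 0.19,"z": 0,"spin": 0},{"x": -0.4,"y": 0.19,"z": 0,"spin": 0},{"x": -0.385,"y": 0.24,"z": 0,"spin": 0},{"x": -0.37,"y": 0.29,"z": 0,"spin": 0},{"x": -0.355,"y": 0.34,"z": 0,"spin": 0},{"x": -0.34,"y": 0.39,"z": 0,"spin": 0},{"x": -0.325,"y": 0.44,"z": 0,"spin": 0},{"x": -0.31,"y": 0.495,"z": 0,"spin": 0},{"x": -0.31,"y": 0.495,"z": 0,"spin": 0}])

```text
t: 2.1
eef_pos: [0.6141, 0.1641, 0.2891]
eef_rot: [[-0.912, 0.41, 0.009], [0.41, 0.912, 0.005], [-0.006, 0.008, -1.0]]
force: [-6.2, -1.4, 25.0]
width: -0.0002
finger_force: 13.1
```

```bash
cat > lid.py <<'E'
from h import *
import sys
f=sys.argv[1]; snap('side','s'+f)
c=[.6055,.1088,-.1474]
out=[]
for lx in(-.07,-.05,.05,.07):   # fit angle at columns of the panel by scanning the depth cloud
  pass
d=np.load(f'pics/s{f}.npy'); A=[]
for v in range(70,150,2):
  for u in range(200,280,2):
    if d[v,u]<=0: continue
    q=w('side','s'+f,u,v,0)-np.array([c[0],c[1],0]); lx=np.cos(c[2])*q[0]+np.sin(c[2])*q[1]; ly=-np.sin(c[2])*q[0]+np.cos(c[2])*q[1]
    if abs(lx)<.085 and .15<q[2]<.27 and 0<ly<.16: A.append((ly,q[2]))
A=np.array(A); a=np.arctan2(A[:,1]-.098,.095-A[:,0]); print(len(A),np.percentile(a,[10,25,50,75,90]).round(3))
o=env.get_obs();print(o['t'],o['eef_pos'],o['force'])
E
python3 lid.py a
```

```text
382 [1.457 1.47  1.481 1.49  1.499]
2.15 [0.61389393 0.16275071 0.28893398] [-7.62138491 -1.2184969  26.27847695]
```

Request:
apply_moves(plan=[{"x": 0,"y": -0.1,"z": 0,"spin": 0},{"x": 0,"y": -0.15,"z": 0,"spin": 0},{"x": 0,"y": -0.15,"z": 0,"spin": 0}])

```text
t: 2.4
eef_pos: [0.5861, 0.1026, 0.2827]
eef_rot: [[-0.91, 0.415, -0.001], [0.415, 0.91, -0.002], [0.001, -0.002, -1.0]]
force: [0.9, 0.2, 0.3]
width: 0.0001
finger_force: 0.0
```

```bash
python3 lid.py b; python3 -c "
import cv2;i=cv2.imread('pics/sb.png');cv2.imwrite('pics/sbc.png',cv2.resize(i[40:220,150:330],None,fx=3.3,fy=3.3,interpolation=2))"
```

```text
313 [1.428 1.439 1.45  1.458 1.466]
2.45 [0.58709705 0.10412695 0.2824771 ] [0.31916302 0.32858044 0.69648007]
```

View pics/sbc.png

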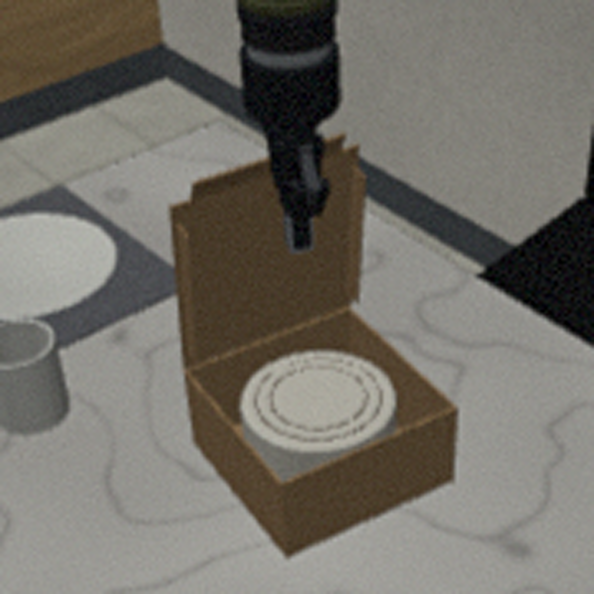

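Request:
apply_moves(plan=[{"x": 0,"y": 0,"z": -0.063,"spin": 0},{"x": 0,"y": 0.06,"z": -0.063,"spin": 0},{"x": 0,"y": 0.1,"z": -0.063,"spin": 0},{"x": 0.02,"y": 0.14,"z": -0.063,"spin": 0},{"x": 0.02,"y": 0.17,"z": -0.063,"spin": 0},{"x": 0.02,"y": 0.2,"z": -0.063,"spin": 0},{"x": 0.02,"y": 0.22,"z": -0.063,"spin": 0},{"x": 0.02,"y": 0.22,"z": -0.063,"spin": 0}])

```text
t: 3.12
eef_pos: [0.6179, 0.1906, 0.3066]
eef_rot: [[-0.911, 0.412, -0.0], [0.412, 0.911, 0.0], [0.001, 0.0, -1.0]]
force: [-0.7, -0.1, -0.1]
width: -0.0001
finger_force: 0.0
```

```bash
python3 lid.py c
```

```text
421 [1.587 1.602 1.613 1.624 1.633]
3.1667 [0.6176181  0.18962457 0.30686471] [-0.19363401 -1.16238805  0.54502777]
```

Request:
apply_moves(plan=[{"x": 0,"y": -0.2,"z": 0,"spin": 0},{"x": -0.08,"y": -1,"z": 0,"spin": 0},{"x": -0.08,"y": -1,"z": 0,"spin": 0},{"x": -0.08,"y": -1,"z": 0,"spin": 0},{"x": -0.08,"y": -1,"z": 0,"spin": 0},{"x": -0.08,"y": -1,"z": 0,"spin": 0},{"x": -0.08,"y": -1,"z": 0,"spin": 0},{"x": -0.08,"y": -1,"z": 0,"spin": 0},{"x": -0.08,"y": -1,"z": 0,"spin": 0},{"x": -0.08,"y": -1,"z": 0.2,"spin": 0},{"x": -0.08,"y": -1,"z": 0.2,"spin": 0},{"x": -0.08,"y": -1,"z": 0.2,"spin": 0}], claw=0.65)

```text
t: 4.17
eef_pos: [0.4733, -0.189, 0.2199]
eef_rot: [[-0.909, 0.417, -0.015], [0.417, 0.909, 0.005], [0.016, -0.002, -1.0]]
force: [-2.7, 1.0, -0.7]
width: 0.0554
finger_force: 0.0
```

```bash
python3 lid.py d; python3 - <<'E'
from h import *
p,d=snap('top','td')
print('yellow',w('top','top0',296,243),w('side','side0',250,235))
i=cv2.imread('pics/sd.png')
A=cv2.resize(i[200:300,230:350],None,fx=3.3,fy=4.95,interpolation=2)[:495]
A=cv2.resize(i[205:305,240:340],(400,400),interpolation=2)
B=cv2.resize(p[160:260,290:390],(400,400),interpolation=2)
cv2.imwrite('pics/d2.png',np.hstack([A,B]))
E
```

```text
429 [1.586 1.603 1.616 1.627 1.635]
4.2167 [ 0.47598086 -0.18854108  0.22334895] [-0.27078649 -0.1202407  -0.08194378]
yellow [ 0.426984   -0.12006479  0.10064196] [ 0.4162107  -0.13402255  0.09493148]
```

View pics/d2.png

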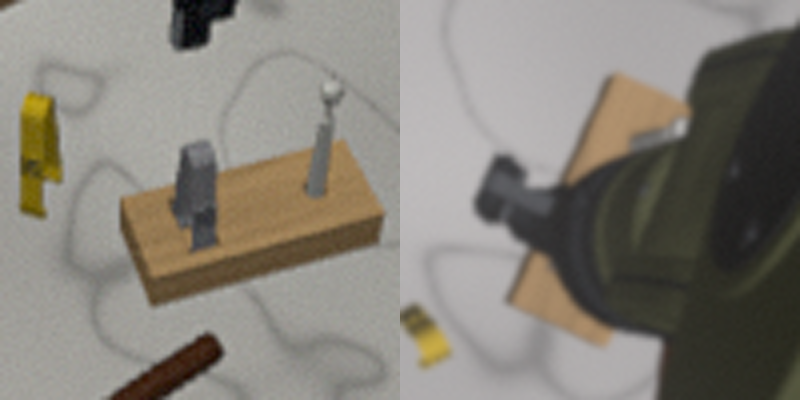

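```bash
cat > sl.py <<'E'
from h import *
for f in ('side0','sd'):
  c=[.6055,.1088,-.1474]; A=[]
  for v in range(70,160,1):
    for u in range(200,280,1):
      q=w('side',f,u,v,0)-np.array([c[0],c[1],0]); lx=np.cos(c[2])*q[0]+np.sin(c[2])*q[1]; ly=-np.sin(c[2])*q[0]+np.cos(c[2])*q[1]
      if abs(lx)<.07 and .12<q[2]<.265 and -.02<ly<.16: A.append((ly,q[2]))
  A=np.array(A); vx,vy,x0,y0=cv2.fitLine(A.astype(np.float32),cv2.DIST_HUBER,0,.005,.01).ravel()
  print(f,len(A),np.arctan2(vy*np.sign(vy),-vx*np.sign(vy)), 'y at z=.098',x0+vx/vy*(.098-y0))
snap('side','x'); o=env.get_obs(); print(o['t'],o['eef_pos'],o['eef_rot'])
E
python3 sl.py
```

```text
Traceback (most recent call last):
  File "sl.py", line 6, in <module>
    q=w('side',f,u,v,0)-np.array([c[0],c[1],0]); lx=np.cos(c[2])*q[0]+np.sin(c[2])*q[1]; ly=-np.sin(c[2])*q[0]+np.cos(c[2])*q[1]
      ~^^^^^^^^^^^^^^^^
  File "h.py", line 6, in w
    d=np.load(f'pics/{f}.npy'); c=env.get_calibration(n); K=c['mtx']; T=np.linalg.inv(c['camera_from_world'])
                                  ~~~~~~~~~~~~~~~~~~~^^^
ValueError: time passes only in moves, steps and waits
```

```bash
sed -i 's/^def w(/from functools import lru_cache\ncal=lru_cache(None)(env.get_calibration)\nld=lru_cache(None)(np.load)\ndef w(/; s/env.get_calibration(n)/cal(n)/; s/d=np.load(/d=ld(/' h.py; python3 sl.py
```

```text
side0 1055 1.1317025 y at z=.098 0.092877224
sd 1681 1.6324589 y at z=.098 0.093031034
4.3167 [ 0.48145915 -0.18892559  0.22860359] [[-9.10315415e-01  4.13913645e-01  1.15775578e-03]
 [ 4.13913815e-01  9.10316068e-01 -9.94292262e-05]
 [-1.09507880e-03  3.88699155e-04 -9.99999325e-01]]
```

Request:
apply_moves(plan=[{"x": -0.004,"y": -0.092,"z": 0,"spin": 0},{"x": -0.004,"y": -0.092,"z": 0,"spin": 0},{"x": -0.004,"y": -0.092,"z": 0.1,"spin": 0},{"x": -0.004,"y": -0.092,"z": 0.17,"spin": 0},{"x": -0.004,"y": -0.092,"z": 0.24,"spin": 0},{"x": -0.004,"y": -0.092,"z": 0.3,"spin": 0},{"x": -0.004,"y": -0.092,"z": 0.35,"spin": 0},{"x": -0.004,"y": -0.092,"z": 0.39,"spin": 0},{"x": -0.004,"y": -0.092,"z": 0.41,"spin": 0},{"x": -0.004,"y": -0.092,"z": 0.41,"spin": 0},{"x": -0.004,"y": -0.092,"z": 0.41,"spin": 0}])

```text
t: 5.23
eef_pos: [0.4693, -0.2231, 0.0651]
eef_rot: [[-0.911, 0.412, 0.003], [0.412, 0.911, -0.001], [-0.003, -0.0, -1.0]]
force: [-0.3, 0.1, 0.2]
width: 0.0557
finger_force: 0.0
```

```bash
python3 - <<'E'
from h import *
a,_=snap('side','g'); 
cv2.imwrite('pics/gc.png',cv2.resize(a[205:305,240:340],(600,600),interpolation=2))
print(env.get_obs()['eef_pos'],env.get_obs()['force'])
E
```

```text
[ 0.46940327 -0.22323606  0.0653353 ] [-0.63697869 -0.13418815 -0.59231334]
```

View pics/gc.png

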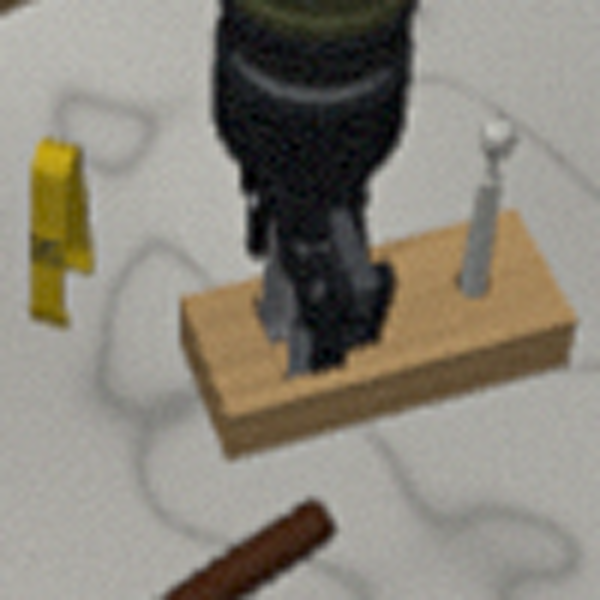

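Request:
apply_moves(plan=[{"x": 0.005,"y": -0.002,"z": 0,"spin": 0},{"x": 0.005,"y": -0.002,"z": 0,"spin": 0},{"x": 0.005,"y": -0.002,"z": 0,"spin": 0},{"x": 0.005,"y": -0.002,"z": 0,"spin": 0},{"x": 0.005,"y": -0.002,"z": 0,"spin": 0},{"x": 0.005,"y": -0.002,"z": 0,"spin": 0}], claw=0.32, grip_force=25)

```text
t: 5.78
eef_pos: [0.4663, -0.2233, 0.0652]
eef_rot: [[-0.911, 0.413, 0.003], [0.413, 0.911, -0.001], [-0.003, -0.0, -1.0]]
force: [-0.4, -0.1, 5.7]
width: 0.0274
finger_force: 6.7
```

Request:
apply_moves(plan=[{"x": 0,"y": 0,"z": 0,"spin": 0},{"x": 0,"y": 0,"z": 0,"spin": 0},{"x": 0,"y": 0,"z": 0,"spin": 0},{"x": 0,"y": 0,"z": -0.02,"spin": 0},{"x": 0,"y": 0,"z": -0.04,"spin": 0},{"x": 0,"y": 0,"z": -0.08,"spin": 0},{"x": 0,"y": 0,"z": -0.14,"spin": 0},{"x": 0,"y": 0,"z": -0.2,"spin": 0},{"x": 0,"y": 0,"z": -0.26,"spin": 0},{"x": 0,"y": 0,"z": -0.3,"spin": 0},{"x": 0,"y": 0,"z": -0.3,"spin": 0},{"x": 0,"y": 0,"z": -0.3,"spin": 0}], claw=0.292)

```text
t: 6.78
eef_pos: [0.4659, -0.223, 0.1848]
eef_rot: [[-0.911, 0.413, 0.003], [0.413, 0.911, -0.001], [-0.003, -0.0, -1.0]]
force: [-0.3, -0.2, -2.1]
width: 0.0252
finger_force: 8.3
```

```bash
python3 - <<'E'
from h import *
a,_=snap('side','l');b,_=snap('top','lt')
o=env.get_obs();P=o['eef_pos'];print(P,o['width'],o['finger_force'],o['force'])
u,v=map(int,px('side',P));print(u,v,'tip px expected',px('side',P-[0,0,.054]))
x0,y0=u-40,v-30
cv2.imwrite('pics/lc.png',cv2.resize(a[y0:y0+80,x0:x0+80],(600,600),interpolation=2));print(x0,y0)
E
```

```text
[ 0.46445006 -0.22227212  0.1827591 ] 0.02519716193148644 8.299155682325363 [-0.18558096 -0.56028389 -0.68400153]
289 222 tip px expected (np.float64(288.4444057557173), np.float64(237.35437983060018))
249 192
```

View pics/lc.png

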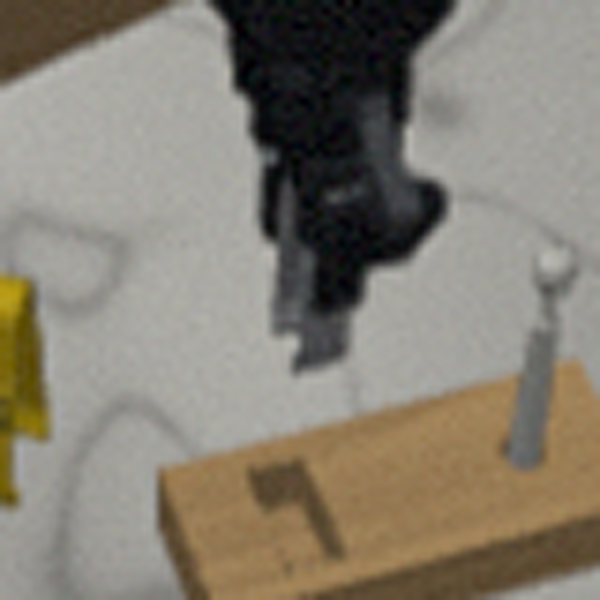

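Request:
apply_moves(plan=[{"x": 0.022,"y": 0.08,"z": 0,"spin": 0},{"x": 0.022,"y": 0.16,"z": 0,"spin": 0},{"x": 0.022,"y": 0.24,"z": 0,"spin": 0},{"x": 0.022,"y": 0.32,"z": 0,"spin": 0},{"x": 0.022,"y": 0.4,"z": 0,"spin": 0},{"x": 0.022,"y": 0.48,"z": 0,"spin": 0},{"x": 0.022,"y": 0.56,"z": 0,"spin": 0},{"x": 0.022,"y": 0.64,"z": 0,"spin": 0},{"x": 0.022,"y": 0.72,"z": 0,"spin": 0},{"x": 0.022,"y": 0.767,"z": 0,"spin": 0},{"x": 0.022,"y": 0.767,"z": 0,"spin": 0},{"x": 0.022,"y": 0.767,"z": 0,"spin": 0}])

```text
t: 7.88
eef_pos: [0.583, 0.0612, 0.1816]
eef_rot: [[-0.912, 0.411, -0.004], [0.411, 0.912, -0.001], [0.003, -0.002, -1.0]]
force: [0.6, -0.0, -0.7]
width: 0.0251
finger_force: 8.3
```

```bash
cat > tip.py <<'E'
from h import *
import sys
f=sys.argv[1]; E=[]
for i in range(6): a,_=snap('side',f); o=env.get_obs(); E.append(o['eef_pos'])
E=np.array(E); P=E.mean(0); print(P.round(4),E.std(0).round(4),o['width'],o['finger_force'],o['t'])
Y=o['eef_rot'][:,1]
for s in(-1,1): print('tip',s,px('side',P+s*.007*Y-[0,0,.058]))
for s,r in((0,0),(1,.046),(1,.06),(-1,.046),(-1,.06)): print('ring',px('side',np.array([.6055,.1088,.085])-s*r*Y))
u,v=map(int,px('side',P-[0,0,.055])); x0,y0=u-30,v-45
cv2.imwrite(f'pics/{f}c.png',cv2.resize(a[y0:y0+75,x0:x0+75],(600,600),interpolation=2)); print('crop',x0,y0)
E
python3 tip.py p1
```

```text
[0.5829 0.0595 0.1827] [0.0003 0.0004 0.0005] 0.025064288075231575 8.294253051280975 8.1833
tip -1 (np.float64(251.40653683510206), np.float64(162.61101544761664))
tip 1 (np.float64(250.13725741525278), np.float64(159.70434851364584))
ring (np.float64(246.48419753532136), np.float64(160.17504190713726))
ring (np.float64(250.41625159831779), np.float64(169.4216078310925))
ring (np.float64(251.6560920992954), np.float64(172.33720022728215))
ring (np.float64(242.7564222045489), np.float64(151.4088551270362))
ring (np.float64(241.6600206932567), np.float64(148.83057194708385))
crop 220 115
```

View pics/p1c.png

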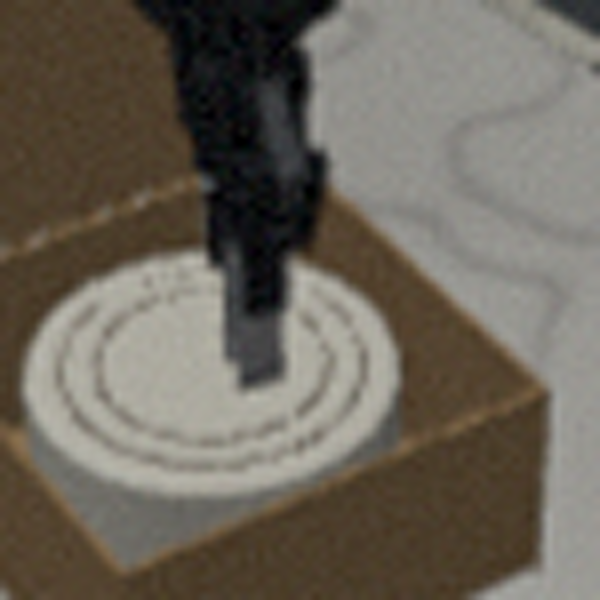

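```bash
python3 - <<'E'
from h import *
d=np.load('pics/p1.npy')
print(d[154:166,247:257].round(3))
R=np.array([[-.911,.412],[.412,.911]])
for u,v in((251,159),(252,159),(252,160),(252,161),(253,160),(253,161)):
  q=w('side','p1',u,v,0); print(u,v,q.round(4), 'tool xy from cake',((q[:2]-[.6055,.1088])@R).round(4))
for u,v in((232,155),(240,158),(244,161)): print('cake top z',w('side','p1',u,v,2))
E
```

```text
[[1.21  1.113 1.076 1.078 1.062 1.071 1.077 1.08  1.08  1.21 ]
 [1.207 1.115 1.119 1.077 1.075 1.091 1.094 1.096 1.097 1.206]
 [1.198 1.117 1.123 1.093 1.093 1.093 1.093 1.096 1.094 1.206]
 [1.199 1.12  1.118 1.091 1.096 1.101 1.097 1.099 1.098 1.201]
 [1.193 1.122 1.12  1.097 1.095 1.097 1.1   1.101 1.097 1.194]
 [1.19  1.122 1.124 1.098 1.1   1.097 1.101 1.1   1.102 1.189]
 [1.187 1.124 1.125 1.102 1.104 1.099 1.106 1.104 1.104 1.183]
 [1.188 1.185 1.182 1.104 1.108 1.106 1.106 1.109 1.111 1.181]
 [1.182 1.182 1.183 1.113 1.109 1.11  1.11  1.114 1.115 1.186]
 [1.176 1.175 1.176 1.109 1.112 1.118 1.118 1.179 1.176 1.175]
 [1.175 1.166 1.174 1.176 1.176 1.175 1.172 1.174 1.175 1.175]
 [1.171 1.173 1.169 1.169 1.173 1.17  1.17  1.171 1.171 1.173]]
251 159 [0.5757 0.0492 0.1434] tool xy from cake [ 0.0026 -0.0666]
252 159 [0.5768 0.0459 0.1449] tool xy from cake [ 0.0002 -0.0691]
252 160 [0.5764 0.0456 0.1415] tool xy from cake [ 0.0004 -0.0695]
252 161 [0.5781 0.0478 0.1353] tool xy from cake [-0.0002 -0.0668]
253 160 [0.5816 0.0473 0.1375] tool xy from cake [-0.0036 -0.0658]
253 161 [0.5806 0.0462 0.135 ] tool xy from cake [-0.0031 -0.0673]
cake top z [0.58746606 0.15966627 0.08478922]
cake top z [0.59684064 0.13052526 0.08520843]
cake top z [0.59752898 0.11144637 0.08442939]
```

```bash
python3 - <<'E'
from h import *
R=np.array([[-.911,.412],[.412,.911]])
for n,S in (('near',[(u,v) for u in range(250,255) for v in range(156,163)]),('far',[(u,v) for u in(248,249) for v in range(156,161)])):
  for v in range(155,165):
    Q=np.array([w('side','p1',u,v,0) for u,vv in S if vv==v])
    if len(Q): m=Q.mean(0); print(n,v,m.round(4),((m[:2]-[.6055,.1088])@R).round(4))
Q=[w('side','p1',u,163,0) for u in(250,251,252,253)];m=np.mean(Q,0);print(163,m,((m[:2]-[.6055,.1088])@R))
E
```

```text
near 156 [0.579  0.0482 0.1535] [-0.0008 -0.0661]
near 157 [0.5792 0.0485 0.1495] [-0.0008 -0.0658]
near 158 [0.5784 0.0477 0.1466] [-0.0005 -0.0668]
near 159 [0.5777 0.0471 0.1436] [-0.0002 -0.0677]
near 160 [0.5782 0.0477 0.1392] [-0.0003 -0.0669]
near 161 [0.5786 0.0484 0.1347] [-0.0004 -0.0661]
near 162 [0.5794 0.0495 0.1297] [-0.0007 -0.0647]
far 156 [0.5842 0.071  0.1367] [ 0.0038 -0.0432]
far 157 [0.5822 0.0687 0.1354] [ 0.0047 -0.0462]
far 158 [0.5819 0.0684 0.1319] [ 0.0049 -0.0465]
far 159 [0.5812 0.0678 0.1288] [ 0.0052 -0.0473]
far 160 [0.5807 0.0673 0.1256] [ 0.0055 -0.048 ]
163 [0.57849454 0.05087398 0.12551272] [ 0.00073646 -0.06389685]
```

Request:
apply_moves(plan=[{"x": 0,"y": 0.004,"z": 0.02,"spin": 0},{"x": 0,"y": 0.004,"z": 0.04,"spin": 0},{"x": 0,"y": 0.004,"z": 0.055,"spin": 0},{"x": 0,"y": 0.004,"z": 0.07,"spin": 0},{"x": 0,"y": 0.004,"z": 0.078,"spin": 0},{"x": 0,"y": 0.004,"z": 0.083,"spin": 0},{"x": 0,"y": 0.004,"z": 0.083,"spin": 0},{"x": 0,"y": 0.004,"z": 0.083,"spin": 0},{"x": 0,"y": 0.004,"z": 0.083,"spin": 0}])

```text
t: 8.93
eef_pos: [0.5848, 0.0619, 0.1506]
eef_rot: [[-0.911, 0.413, 0.001], [0.413, 0.911, 0.0], [-0.001, 0.0, -1.0]]
force: [0.3, 1.0, -0.9]
width: 0.0253
finger_force: 8.3
```

```bash
python3 tip.py p2; python3 - <<'E'
from h import *
R=np.array([[-.911,.412],[.412,.911]])
for v in range(164,180):
  print(v,*[ '%d:%.3f,%.3f'%(u,((q[:2]-[.6055,.1088])@R)[1],q[2]) for u in range(247,256) for q in [w('side','p2',u,v,0)]])
E
```

```text
[0.5848 0.0619 0.1506] [0.0001 0.     0.0001] 0.02514455726547658 8.292651325464249 9.2333
tip -1 (np.float64(251.62975757462755), np.float64(170.0555455486568))
tip 1 (np.float64(250.37878079733883), np.float64(167.1479076871273))
ring (np.float64(246.48419753532136), np.float64(160.17504190713726))
ring (np.float64(250.4392466943525), np.float64(169.42464505731573))
ring (np.float64(251.68628751202093), np.float64(172.3410772460707))
ring (np.float64(242.73439725960498), np.float64(151.40545067118322))
ring (np.float64(241.63147625395692), np.float64(148.8260689244494))
crop 220 122
164 247:-0.017,0.084 248:-0.040,0.104 249:-0.043,0.105 250:-0.064,0.123 251:-0.066,0.124 252:-0.063,0.121 253:-0.062,0.118 254:-0.065,0.121 255:-0.063,0.118
165 247:-0.022,0.084 248:-0.042,0.101 249:-0.046,0.103 250:-0.062,0.117 251:-0.062,0.116 252:-0.063,0.116 253:-0.065,0.118 254:-0.063,0.115 255:-0.066,0.117
166 247:-0.027,0.084 248:-0.042,0.097 249:-0.043,0.097 250:-0.066,0.117 251:-0.063,0.114 252:-0.064,0.114 253:-0.067,0.116 254:-0.063,0.111 255:-0.063,0.110
167 247:-0.034,0.087 248:-0.044,0.095
[... 1303 characters left out ...]
.083 252:-0.068,0.082 253:-0.070,0.082 254:-0.070,0.082 255:-0.073,0.083
176 247:-0.070,0.083 248:-0.071,0.083 249:-0.069,0.081 250:-0.073,0.084 251:-0.073,0.083 252:-0.073,0.082 253:-0.070,0.078 254:-0.072,0.079 255:-0.073,0.080
177 247:-0.071,0.080 248:-0.074,0.082 249:-0.073,0.080 250:-0.072,0.078 251:-0.075,0.081 252:-0.073,0.078 253:-0.072,0.076 254:-0.074,0.077 255:-0.075,0.078
178 247:-0.073,0.078 248:-0.072,0.076 249:-0.072,0.075 250:-0.072,0.075 251:-0.075,0.077 252:-0.076,0.076 253:-0.097,0.096 254:-0.099,0.097 255:-0.099,0.096
179 247:-0.071,0.073 248:-0.073,0.073 249:-0.072,0.071 250:-0.072,0.070 251:-0.098,0.095 252:-0.103,0.098 253:-0.098,0.093 254:-0.096,0.090 255:-0.098,0.091
```

View pics/p2c.png

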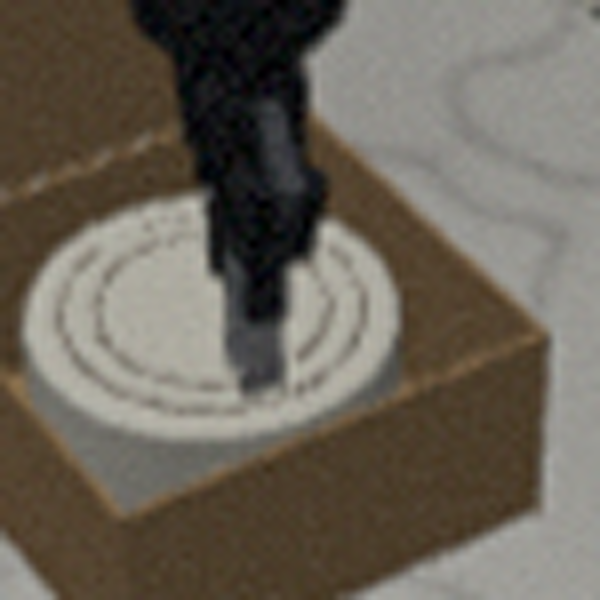

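Request:
apply_moves(plan=[{"x": 0,"y": -0.0025,"z": 0.004,"spin": 0},{"x": 0,"y": -0.0025,"z": 0.004,"spin": 0},{"x": 0,"y": -0.0025,"z": 0.004,"spin": 0},{"x": 0,"y": -0.0025,"z": 0.004,"spin": 0},{"x": 0,"y": -0.0025,"z": 0.004,"spin": 0},{"x": 0,"y": -0.0025,"z": 0.004,"spin": 0},{"x": 0,"y": -0.0025,"z": 0.004,"spin": 0},{"x": 0,"y": -0.0025,"z": 0.004,"spin": 0}])

```text
t: 9.9
eef_pos: [0.5842, 0.061, 0.1487]
eef_rot: [[-0.911, 0.413, 0.0], [0.413, 0.911, -0.0], [-0.0, 0.0, -1.0]]
force: [1.1, -0.0, 0.2]
width: 0.0251
finger_force: 8.3
```

```bash
python3 tip.py p3 | head -3; python3 lid.py p4
```

```text
[0.5841 0.061  0.1487] [0. 0. 0.] 0.024888661827681725 8.293679058551788 10.2
tip -1 (np.float64(251.68316799818342), np.float64(170.78291410373998))
tip 1 (np.float64(250.43236083385372), np.float64(167.87155256560555))
276 [1.589 1.603 1.615 1.627 1.635]
10.25 [0.58416677 0.06095382 0.14872078] [-0.18137083 -0.03096883 -0.88496225]
```

Request:
apply_moves(plan=[{"x": 0,"y": 0,"z": 0,"spin": 0},{"x": 0,"y": 0,"z": 0,"spin": 0},{"x": 0,"y": 0,"z": 0,"spin": 0},{"x": 0,"y": 0,"z": 0,"spin": 0},{"x": 0,"y": 0,"z": 0,"spin": 0},{"x": 0,"y": 0,"z": 0,"spin": 0},{"x": 0,"y": 0,"z": 0,"spin": 0},{"x": 0,"y": 0,"z": 0,"spin": 0}], claw=0.284)

```text
t: 10.92
eef_pos: [0.5841, 0.0609, 0.1487]
eef_rot: [[-0.911, 0.413, -0.0], [0.413, 0.911, 0.0], [0.0, -0.0, -1.0]]
force: [-0.8, 0.3, -0.7]
width: 0.0245
finger_force: 8.8
```

```bash
python3 tip.py p5 | head -3; python3 - <<'E'
from h import *
R=np.array([[-.911,.412],[.412,.911]])
f=['p5']+['q%d'%i for i in range(7)]
for n in f[1:]: snap('side',n)
np.save('pics/avg.npy',np.median([np.load(f'pics/{n}.npy') for n in f],0))
for v in range(164,174):
  print(v,*[ '%d:%.3f,%.3f'%(u,((q[:2]-[.6055,.1088])@R)[1],q[2]) for u in range(248,256) for q in [w('side','avg',u,v,0)]])
o=env.get_obs();print(o['width'],o['finger_force'])
E
```

```text
[0.5841 0.061  0.1487] [0. 0. 0.] 0.02421110212385953 8.761835843324661 11.2167
tip -1 (np.float64(251.68269294489403), np.float64(170.78516861849812))
tip 1 (np.float64(250.43172118893895), np.float64(167.87374117704059))
164 248:-0.042,0.105 249:-0.045,0.107 250:-0.065,0.123 251:-0.065,0.123 252:-0.064,0.122 253:-0.065,0.121 254:-0.065,0.121 255:-0.064,0.119
165 248:-0.044,0.102 249:-0.043,0.101 250:-0.065,0.120 251:-0.064,0.118 252:-0.064,0.117 253:-0.064,0.117 254:-0.065,0.117 255:-0.064,0.116
166 248:-0.044,0.099 249:-0.044,0.098 250:-0.065,0.116 251:-0.065,0.115 252:-0.065,0.114 253:-0.064,0.113 254:-0.065,0.113 255:-0.065,0.112
167 248:-0.044,0.095 249:-0.048,0.097 250:-0.065,0.112 251:-0.065,0.112 252:-0.065,0.111 253:-0.065,0.110 254:-0.064,0.108 255:-0.065,0.108
168 248:-0.037,0.084 249:-0.048,0.094 250:-0.065,0.108 251:-0.066,0.108 252:-0.064,0.106 253:-0.065,0.105 254:-0.065,0.105 255:-0.066,0.105
169 248:-0.042,0.085 249:-0.043,0.085 250:-0.064,0.103 251:-0.066,0.104 252:-0.065,0.102 253:-0.065,0.101 254:-0.064,0.100 255:-0.064,0.100
170 248:-0.046,0.085 249:-0.047,0.085 250:-0.064,0.100 251:-0.064,0.099 252:-0.064,0.098 253:-0.063,0.096 254:-0.063,0.095 255:-0.063,0.094
171 248:-0.050,0.085 249:-0.050,0.084 250:-0.063,0.094 251:-0.061,0.092 252:-0.062,0.092 253:-0.062,0.091 254:-0.055,0.084 255:-0.056,0.084
172 248:-0.054,0.084 249:-0.057,0.086 250:-0.056,0.084 251:-0.057,0.084 252:-0.059,0.086 253:-0.059,0.084 254:-0.059,0.083 255:-0.060,0.083
173 248:-0.059,0.084 249:-0.059,0.083 250:-0.060,0.084 251:-0.060,0.083 252:-0.061,0.083 253:-0.063,0.084 254:-0.064,0.084 255:-0.064,0.083
0.024352163390008928 8.761932402849197
```

```bash
python3 -c "
from bench import env
print(env.close_job())"
```

```text
the job is handed in; nothing more can be done
None
```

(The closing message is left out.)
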